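# Knock the plug out of a hole saw

## Robot

A 6-joint arm with a two-finger parallel gripper is mounted at the origin on the work surface; the furniture and walls round the work are solid. World frame = base frame: x ahead of the robot, y to its left, z up, the work surface at z = 0. Lengths are in m, angles in rad, forces in N, time in s.
With the tool pointing down it reaches from about 0.375 to 0.9 m from the base axis. Payload 3.1 kg.
Tool frame: the origin (TCP) lies at the centre of the arm's flange, where the gripper is bolted on; the fingertips stand 182 mm ahead of it and the grasp point (between the pads) lies 164 mm ahead of it; z points along the fingers, y is the line along which they close (so a half turn about z gives the same grasp; the last joint's range is limited). The gripper opens to 87 mm and grips with 3 to 60 N. Pads are 19 mm wide; open, the fingers measure 117 mm over their backs; the gripper's body (75 mm by 190 mm) begins 51 mm behind the grasp point.
Start: joints at [1.071, 0.527, 1.433, -0, 1.181, -0.178], TCP at [0.198, 0.593, 0.405] pointing down, gripper open.
Joint ranges: [-3.08, 3.08], [-0.75, 2.2], [0.22, 2.44], [-1.43, 4.57], [0, 2.65], [-2.85, 2.85]. Speed limits (rad/s): [2.79, 2.79, 3.14, 3.14, 3.14, 3.14].

## Interface

Orientations are given as a unit quaternion [x, y, z, w].
In Python, from rig import * gives the robot as it stands.
- The arm moves only by the tool move_arm, never from a script. Its argument "commands" is a list that holds one entry, the list of rows, each a list of 6 numbers: the shift along the tool's x, y, z in units of 40 mm (1.0 is 40 mm), then the turn, a rotation vector about the tool's x, y, z in rad. A call has 1 to 12 rows; each row is the pose to reach, as a shift and turn from the pose commanded when the call began, along the tool's axes at that moment; what a row does not reach only later rows make up. A row lasts 1/8 s, in which the tool goes at most 62.5 mm and 10.7 degrees, less where a joint would pass 70% of its speed; a pose out of reach is approached as far as the arm can. A call with a gripper value outside its range is refused whole. "claw" is the closure, from -1 (fully open) to 1 (shut), so that 0 is half open, set as the call begins (left out, the last holds). The fingers move at their own pace and stop on an object; "squeeze" is the grip in N (left out, the last holds). Time passes only in rows, so rows that repeat a pose let the fingers close. It gives the time, the measured TCP pose, the force, the opening and the grip force at its end, in the units of the state.
- get_obs(): the state, without advancing time (a new reading comes with each control period).
- camera(name): name is "scene" or "top" or "wrist"; returns a dict with "pixels" (420x560x3 uint8, blue, green, red), "range_z" (420x560 float32, m along the optical axis (not along the pixel's ray), 0 where there is no reading), "camera_matrix" (3x3 intrinsics, pixels), "extrinsics" (4x4, takes a point from world to camera coordinates). Camera axes: x right, y up, looking along -z (the intrinsics and any distortion apply to the point x, -y, -z); pixel columns grow to the right and rows downward; lengths in m; the calibration is good to about 2 mm. A picture is of the moment at which its call begins.
- hand_in(): hands the job in; it is judged then, once.
The state is a dict: "time": time; "q": joint angles; "joint_velocities": joint speeds; "joint_torque": joint torques, N m; "position": TCP position; "tool_rot": TCP orientation; "ft_force": force on the tool from outside, world axes, zero at the start; "moment": the same for the moment, N m; "grip_width": finger opening in m; "grip_force": force on a finger pad.
Only numpy, scipy, OpenCV 4.12 (cv2) and the standard library are available. Lean on these libraries where they do the work, as an engineer would, in place of code of your own. Each camera call takes 0.05 s, during which the arm holds its last target. There are 200 camera calls.

## Task

A wooden plug is stuck inside the large hole saw. Set the saw, teeth up, over the upright dowel of the knock-out board and press it down, without ramming it, until it is fully home on the board and the dowel has driven the plug up proud of the teeth; then take the plug from above and lay it, not drop it, flat on the floor of the tray beside the other two blanks. Leave the saw standing home on the board, and leave the other two blanks and the things around where they are.

Things in the scene. Friction and masses are not known exactly. Their poses are not given: they have to be found in the camera images.
- hole_saw: Large hole saw without arbor: dark steel cup standing mouth (teeth) up. Outside diameter 64 mm, 45 mm tall to the rim, teeth 2 mm more, wall 3 mm, 0.25 kg. Back 5 mm thick with a 20 mm round through hole in the middle. Round: its yaw does not matter. Origin: centre of its underside; z up out of the mouth. (The narrow 44 mm saw is empty and not wanted.)
- plug: Pale round wooden plug (wheel blank) stuck in the large saw: 55 mm across, 20 mm thick, 40 g. Origin: centre of its underside, z up. At the start its underside is 0 to 3 mm above the saw's back, its top 17 to 20 mm below the rim; 1.5 mm gap to the wall. It binds: driving it up takes about 8 to 16 N over the first 15 mm; beyond that it is loose.
- plug_mid (a point): The middle of the plug, 10 mm above its underside; z along its axis.
- knockout_board: Plywood board 110 x 160 x 18 mm screwed to the table, with an upright wooden dowel in its middle: 17 mm in diameter, 40 mm tall above the board, top edge bevelled to 14 mm over the last 2 mm. Origin: centre of the board's underside; z up, y along the 160 mm. With the saw home on the board's top (18 mm up) the plug rests on the dowel, 15 mm of it above the saw's rim.
- dowel_top (a point): Centre of the dowel's top end, 58 mm above the table; z up.
- blank_tray: Open plywood tray fixed to the table, 155 x 245 x 32 mm outside, walls and floor 8 mm thick. Origin: centre of its underside, so the floor's upper face is 8 mm above it. y along the 245 mm; two earlier blanks lie in the half towards its -y end, the half towards its +y end is empty.
- blank_a: One of the two earlier wooden blanks in the tray, the same size as the plug (55 mm across, 20 mm thick). Origin: centre of its underside.
- blank_b: The other earlier blank in the tray, the same size. Origin: centre of its underside.
- small_saw: Smaller empty hole saw, 44 mm across and 40 mm tall, standing teeth up on the table; a bystander. Origin: centre of its underside.
- screwdriver_red: Screwdriver with a red handle, 198 mm long, 29 mm thick, lying on the table; a bystander. Origin: middle of its length, underside; y towards the handle's end.
- tape_measure: Yellow tape measure, 74 x 93 x 34 mm, lying flat; a bystander. Origin: centre of its underside.

How it is judged:
By the outcome, as a careful person would: the job done as asked, in the order asked, and still so for the second after the job is handed in, with the robot touching nothing.
It also fails if it takes over 58 s, if anything falls off the work surface, if the arm or the gripper's body presses on something with over 40 N, if the wrist force passes 120 N, or if a joint passes its speed limit or range.

## Working session

There is one attempt and no reset: what is moved stays moved. The work goes in short steps, Python scripts to look and compute and a tool call to move; the robot and the scene stay as the last step left them, time stands still between calls to the robot, and variables do not carry over. Pictures are saved under pics/ and viewed, at most 10 in all, crops included, and the job is handed in when it is done.

Besides the shell and the picture viewer there is one more tool, called after "Emit:" as name(argument=value, ...) on one line, values as JSON. move_arm: Moves the arm, as the interface text tells. Its arguments: {"type":"object","properties":{"commands":{"type":"array","items":{"type":"array","items":{"type":"array","items":{"type":"number"}}}},"claw":{"type":"number"},"squeeze":{"type":"number"}},"required":["commands"]}

```bash
mkdir -p pics; cat > h.py <<'E'
from rig import *
import numpy as np, cv2
def pts(c):
    K=np.array(c["camera_matrix"]);E=np.array(c["extrinsics"]);z=c["range_z"]
    v,u=np.mgrid[:z.shape[0],:z.shape[1]]
    p=np.stack([(u-K[0,2])/K[0,0]*z,-(v-K[1,2])/K[1,1]*z,-z],-1)
    R=E[:3,:3];return (p-E[:3,3])@R
def ray(c,u,v,h):
    K=np.array(c["camera_matrix"]);E=np.array(c["extrinsics"]);R=E[:3,:3]
    d=R.T@np.array([(u-K[0,2])/K[0,0],-(v-K[1,2])/K[1,1],-1]);o=-R.T@E[:3,3]
    return o+d*(h-o[2])/d[2]
E
python3 - <<'E'
from h import *
o=get_obs();print({k:np.round(o[k],3) for k in o})
for n in("top","scene"):
    c=camera(n);cv2.imwrite(f"pics/{n}0.png",c["pixels"]);np.savez(f"{n}0.npz",**c)
    print(n,np.round(c["camera_matrix"],1).tolist(),np.round(c["extrinsics"],3).tolist(),(c["range_z"]>0).mean())
E
ls
```

```text
{'time': np.float64(0.0), 'q': array([ 1.07 ,  0.528,  1.434,  0.   ,  1.181, -0.179]), 'joint_velocities': array([-0.   , -0.001, -0.   ,  0.   ,  0.002, -0.001]), 'joint_torque': array([  0.   , -44.005, -17.659,   0.063,   0.058,  -0.   ]), 'position': array([0.197, 0.593, 0.404]), 'tool_rot': array([ 0.16 ,  0.987, -0.001, -0.   ]), 'ft_force': array([-0.261,  0.024, -0.392]), 'moment': array([-0.001,  0.004,  0.019]), 'grip_force': np.float64(0.0), 'grip_width': np.float64(0.087)}
top [[412.3, 0.0, 276.5], [0.0, 412.3, 208.9], [0.0, 0.0, 1.0]] [[-0.0, -1.0, 0.002, -0.046], [0.989, 0.0, 0.146, -0.618], [-0.146, 0.002, 0.989, -1.01], [0.0, 0.0, 0.0, 1.0]] 0.9959098639455782
scene [[422.0, 0.0, 280.3], [0.0, 422.0, 204.7], [0.0, 0.0, 1.0]] [[0.892, -0.452, -0.008, -0.57], [0.33, 0.64, 0.694, -0.218], [-0.309, -0.622, 0.72, -0.993], [0.0, 0.0, 0.0, 1.0]] 0.9632227891156463
h.py
pics
scene0.npz
top0.npz
```

View pics/top0.png

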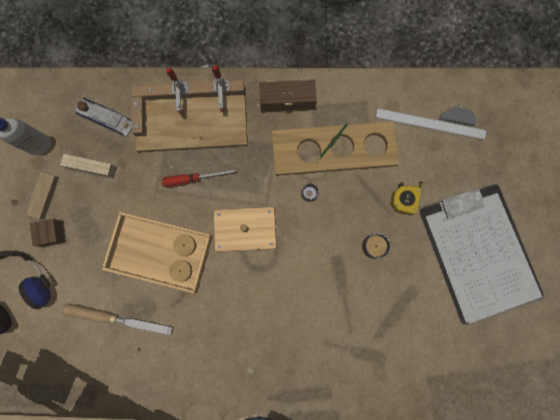

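View pics/scene0.png

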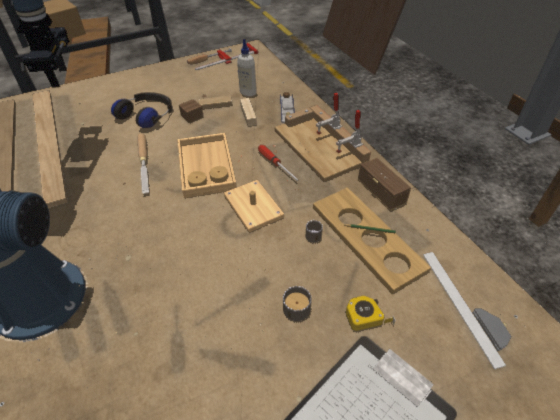

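The top view shows the large saw at (377,246), the board with its dowel at (244,229), the tray at (157,252) with blanks at (184,245) and (180,271), and the small saw at (310,193). The tray's empty half is on the left (+y). The scene view agrees.

```bash
cat > m.py <<'E'
from h import *
for n in("top","scene"):
    c=dict(np.load(f"{n}0.npz"));P=pts(c);im=c["pixels"]
    def box(x0,x1,y0,y1,z0,z1):
        m=(P[...,0]>x0)&(P[...,0]<x1)&(P[...,1]>y0)&(P[...,1]<y1)&(P[...,2]>z0)&(P[...,2]<z1)
        return m
    print(n)
    for name,(u,v),h,z0,z1,r in [("saw",(377,246),.046,.036,.056,.06),("dowel",(244,229),.058,.045,.065,.03),("board",(244,229),.018,.012,.03,.12),("a",(184,245),.028,.022,.036,.033),("b",(180,271),.028,.022,.036,.033),("tray",(157,252),.03,.025,.04,.2),("small",(310,193),.04,.03,.05,.04)]:
        g=ray(dict(np.load("top0.npz")),u,v,h)
        m=box(g[0]-r,g[0]+r,g[1]-r,g[1]+r,z0,z1)
        if name=="tray": m&=P[...,1]>0.12
        p=P[m]
        if len(p)<4: print(name,len(p),g);continue
        (x,y),rr=cv2.minEnclosingCircle(p[:,:2].astype(np.float32))
        print(name,len(p),"ray",g.round(3),"circ",round(x,4),round(y,4),round(rr,4),"med",np.median(p,0).round(4),cv2.minAreaRect(p[:,:2].astype(np.float32)))
E
python3 m.py
```

```text
top
saw 121 ray [ 0.524 -0.3    0.046] circ 0.5264 -0.3017 0.0318 med [ 0.5241 -0.3034  0.0456] ((0.5261659622192383, -0.30142849683761597), (0.06299251317977905, 0.060722868889570236), 89.59495544433594)
dowel 38 ray [0.565 0.036 0.058] circ 0.5707 0.0385 0.0083 med [0.5704 0.0383 0.0574] ((0.5705621242523193, 0.038320668041706085), (0.015094306319952011, 0.014236883260309696), 45.545875549316406)
board 2607 ray [0.569 0.039 0.018] circ 0.5391 0.0609 0.1316 med [0.567  0.0411 0.0181] ((0.5399242639541626, 0.059614308178424835), (0.17019468545913696, 0.2052268236875534), 2.4464335441589355)
a 362 ray [0.527 0.192 0.028] circ 0.5335 0.1865 0.0354 med [0.5272 0.1924 0.0282] ((0.5285995602607727, 0.18988293409347534), (0.05406251549720764, 0.06190585345029831), 3.665283203125)
b 383 ray [0.461 0.2   0.028] circ 0.4563 0.2079 0.0368 med [0.4636 0.2018 0.0279] ((0.4574730098247528, 0.20144498348236084), (0.05405796319246292, 0.06438514590263367), 83.09537506103516)
tray 2067 ray [0.509 0.26  0.03 ] circ 0.5299 0.3111 0.2317 med [0.4914 0.2149 0.0294] ((0.5102373361587524, 0.26173087954521
[... 930 characters left out ...]
.1897 0.028 ] ((0.5301991105079651, 0.1915220320224762), (0.05500422790646553, 0.0508001372218132), 69.13678741455078)
b 211 ray [0.461 0.2   0.028] circ 0.4573 0.2053 0.0371 med [0.4632 0.198  0.028 ] ((0.45970436930656433, 0.20065709948539734), (0.05740224942564964, 0.06290353089570999), 87.16259002685547)
tray 1096 ray [0.509 0.26  0.03 ] circ 0.529 0.3201 0.2242 med [0.4976 0.2074 0.0292] ((0.5062597393989563, 0.26306891441345215), (0.2626948654651642, 0.432375967502594), 68.24154663085938)
small 122 ray [ 0.661 -0.133  0.04 ] circ 0.67 -0.1339 0.0236 med [ 0.6691 -0.136   0.0377] ((0.6695067286491394, -0.13375407457351685), (0.043907493352890015, 0.04198669269680977), 66.60770416259766)
```

Emit:
move_arm(commands=[[[-1,-0.8,0,0,0,-0.03],[-2.4,-1.9,0,0,0,-0.06],[-3.9,-3,0,0,0,-0.1],[-5.4,-4.2,0,0,0,-0.15],[-6.9,-5.3,0,0,0,-0.2],[-8.4,-6.5,0,0,0,-0.25],[-9.9,-7.6,0,0,0,-0.28],[-11.3,-8.7,0,0,0,-0.32],[-12.4,-9.6,0,0,0,-0.322],[-13.1,-10.1,0,0,0,-0.322],[-13.27,-10.24,0,0,0,-0.322],[-13.27,-10.24,0,0,0,-0.322]]], claw=-1, squeeze=60)

```text
time: 1.6
position: [0.5738, 0.0328, 0.4043]
tool_rot: [0.003, 1.0, -0.001, 0.001]
ft_force: [-0.5, 0.6, 0.5]
grip_width: 0.0872
grip_force: 0.0
```

```bash
python3 - <<'E'
from h import *
o=get_obs();print({k:np.round(o[k],3) for k in ("time","q","position","tool_rot","ft_force")})
c=camera("wrist");cv2.imwrite("pics/w1.png",c["pixels"]);np.savez("w1.npz",**c)
print(np.round(c["extrinsics"],3).tolist())
E
```

```text
{'time': np.float64(1.6), 'q': array([-1.370e-01,  4.600e-01,  1.562e+00, -1.000e-03,  1.118e+00,
       -1.702e+00]), 'position': array([0.574, 0.033, 0.404]), 'tool_rot': array([ 0.003,  1.   , -0.001,  0.001]), 'ft_force': array([-0.503,  0.649,  0.516])}
[[0.005, 1.0, -0.001, -0.036], [-0.965, 0.005, -0.263, 0.585], [-0.263, 0.002, 0.965, -0.24], [0.0, 0.0, 0.0, 1.0]]
```

View pics/w1.png

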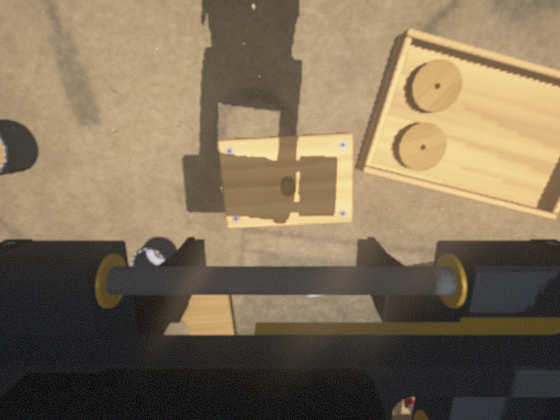

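The wrist view shows the dowel at (288,186), the tray top right with blanks at (436,85) and (420,147), and the saw at the left edge. Next I'll measure the dowel and tray from here.

```bash
python3 - <<'E'
from h import *
c=dict(np.load("w1.npz"));P=pts(c)
v,u=np.mgrid[:420,:560]
m=(abs(u-288)<25)&(abs(v-186)<30)&(P[...,2]>.05)&(P[...,2]<.07)
p=P[m];print(len(p),cv2.minEnclosingCircle(p[:,:2].astype(np.float32)),p.mean(0),np.median(p,0))
m=(v<225)&(u>215)&(u<360)&(P[...,2]>.013)&(P[...,2]<.024)
p=P[m];print("board",len(p),cv2.minAreaRect(p[:,:2].astype(np.float32)))
for (a,b) in((436,85),(420,147)):print("blank",ray(c,a,b,.028))
# tray rect from top image
c=dict(np.load("top0.npz"));P=pts(c)
m=(abs(P[...,0]-.51)<.13)&(P[...,1]>.13)&(P[...,1]<.4)&(P[...,2]>.006)&(P[...,2]<.036)
m=m.astype(np.uint8);n,l,s,_=cv2.connectedComponentsWithStats(m);k=1+s[1:,4].argmax()
print("tray",s[k],cv2.minAreaRect(P[l==k][:,:2].astype(np.float32)))
E
```

```text
193 ((0.5687040686607361, 0.039648931473493576), 0.00846867635846138) [0.56792958 0.03948255 0.05791859] [0.56806766 0.03942954 0.05830579]
board 11148 ((0.5686100721359253, 0.043887633830308914), (0.11007029563188553, 0.16867803037166595), 2.5303075313568115)
blank [0.45946378 0.20290376 0.028     ]
blank [0.52599849 0.19307067 0.028     ]
tray [ 102  211  108   82 5248] ((0.511206865310669, 0.2622615098953247), (0.24657364189624786, 0.15509533882141113), 75.8466567993164)
```

Emit:
move_arm(commands=[[[0.1,-1,0,0,0,0],[0.3,-2.4,0,0,0,0],[0.5,-3.9,0,0,0,0],[0.7,-5.4,0,0,0,0],[0.9,-6.7,0,0,0,0],[1.1,-7.6,0,0,0,0],[1.18,-8.2,0,0,0,0],[1.18,-8.35,0,0,0,0],[1.18,-8.35,0,0,0,0],[1.18,-8.35,0,0,0,0]]])

```text
time: 2.9
position: [0.5248, -0.296, 0.4047]
tool_rot: [-0.001, 1.0, 0.0, -0.0]
ft_force: [-0.0, 0.6, 0.5]
grip_width: 0.0871
grip_force: 0.0
```

```bash
python3 - <<'E'
from h import *
o=get_obs();print({k:np.round(o[k],4) for k in ("time","q","position","tool_rot","ft_force")})
c=camera("wrist");np.savez("w2.npz",**c);P=pts(c);cv2.imwrite("pics/w2.png",c["pixels"])
m=(abs(P[...,0]-.5265)<.045)&(abs(P[...,1]+.302)<.045)&(P[...,2]>.038)&(P[...,2]<.055)
p=P[m];print(len(p),cv2.minEnclosingCircle(p[:,:2].astype(np.float32)),cv2.minAreaRect(p[:,:2].astype(np.float32)))
E
```

```text
{'time': np.float64(2.9), 'q': array([-6.9890e-01,  4.9720e-01,  1.4908e+00,  5.0000e-04,  1.1544e+00,
       -2.2718e+00]), 'position': array([ 0.5248, -0.296 ,  0.4047]), 'tool_rot': array([-1.e-03,  1.e+00,  5.e-04, -2.e-04]), 'ft_force': array([-0.0479,  0.6204,  0.4724])}
572 ((0.524092435836792, -0.3008667826652527), 0.03201920911669731) ((0.5239500999450684, -0.3004175126552582), (0.06247784197330475, 0.06337744742631912), 87.7979965209961)
```

Emit:
move_arm(commands=[[[0,0,0.8,0,0,0],[0,0,2,0,0,0],[0,0,3,0,0,0],[0,0,3.6,0,0,0],[0,0,3.6,0,0,0],[0,0,3.6,0,0,0],[0,0,3.6,0,0,0]]])

```text
time: 3.82
position: [0.5251, -0.2977, 0.2624]
tool_rot: [-0.0, 1.0, -0.001, 0.001]
ft_force: [-0.2, 0.8, -0.1]
grip_width: 0.0872
grip_force: 0.0
```

```bash
python3 - <<'E'
from h import *
o=get_obs();print({k:np.round(o[k],4) for k in ("time","q","position","tool_rot","ft_force")})
c=camera("wrist");np.savez("w3.npz",**c);P=pts(c);cv2.imwrite("pics/w3.png",c["pixels"])
m=(abs(P[...,0]-.5265)<.045)&(abs(P[...,1]+.302)<.045)&(P[...,2]>.038)&(P[...,2]<.055)
p=P[m];print(len(p),cv2.minEnclosingCircle(p[:,:2].astype(np.float32)),cv2.minAreaRect(p[:,:2].astype(np.float32)))
E
```

```text
{'time': np.float64(3.825), 'q': array([-0.7007,  0.6864,  1.6014,  0.    ,  0.8506, -2.2721]), 'position': array([ 0.5251, -0.2977,  0.2624]), 'tool_rot': array([-3.0e-04,  1.0e+00, -1.0e-03,  1.2e-03]), 'ft_force': array([-0.2172,  0.7822, -0.0973])}
1374 ((0.5239914059638977, -0.3007342219352722), 0.03211245313286781) ((0.5216421484947205, -0.30066266655921936), (0.05919686704874039, 0.06352532655000687), 1.0523228645324707)
```

View pics/w3.png

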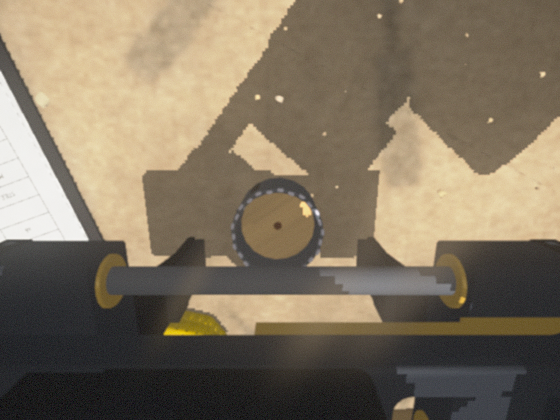

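The saw is centred at (277,226) between the fingers, which sit at 205 and 357, so it is about 3 mm off in y. The plug is visible inside it. I'll descend with that correction and then grip.

Emit:
move_arm(commands=[[[0,-0.07,0.5,0,0,0],[0,-0.07,1.1,0,0,0],[0,-0.07,1.5,0,0,0],[0,-0.07,1.75,0,0,0],[0,-0.07,1.75,0,0,0],[0,-0.07,1.75,0,0,0]]])

```text
time: 4.62
position: [0.5248, -0.3006, 0.1912]
tool_rot: [-0.0, 1.0, -0.0, 0.0]
ft_force: [0.0, 0.8, 0.3]
grip_width: 0.0871
grip_force: 0.0
```

Emit:
move_arm(commands=[[[0,0,0,0,0,0],[0,0,0,0,0,0],[0,0,0,0,0,0],[0,0,0,0,0,0],[0,0,0,0,0,0],[0,0,0,0,0,0],[0,0,0,0,0,0],[0,0,0,0,0,0]]], claw=1, squeeze=60)

```text
time: 5.62
position: [0.5246, -0.3005, 0.1911]
tool_rot: [-0.0, 1.0, -0.0, 0.0]
ft_force: [-0.5, 0.3, 4.9]
grip_width: 0.0635
grip_force: 59.9
```

Emit:
move_arm(commands=[[[0,0,-0.4,0,0,0],[0,0,-1.2,0,0,0],[0,0,-2,0,0,0],[0,0,-2.5,0,0,0],[0,0,-2.6,0,0,0],[0,0,-2.6,0,0,0]]])

```text
time: 6.38
position: [0.5242, -0.3, 0.2943]
tool_rot: [-0.0, 1.0, 0.0, -0.0]
ft_force: [-0.2, 0.5, -3.1]
grip_width: 0.0634
grip_force: 59.9
```

```bash
python3 - <<'E'
from h import *
o=get_obs();print({k:np.round(o[k],4) for k in ("time","q","position","tool_rot","ft_force","grip_width")})
c=camera("wrist");np.savez("w4.npz",**c);P=pts(c);cv2.imwrite("pics/w4.png",c["pixels"])
v,u=np.mgrid[:420,:560]
m=(abs(P[...,0]-.524)<.04)&(abs(P[...,1]+.3005)<.0315)&(P[...,2]>.125)&(P[...,2]<.17)
p=P[m];print(len(p),np.percentile(p[:,2],[5,50,95]));h=np.percentile(p[:,2],95)
q=p[p[:,2]>.142];print(len(q),cv2.minEnclosingCircle(q[:,:2].astype(np.float32)),q.max(0),q.min(0))
E
```

```text
{'time': np.float64(6.375), 'q': array([-7.0480e-01,  6.4040e-01,  1.5813e+00,  1.0000e-04,  9.2110e-01,
       -2.2757e+00]), 'position': array([ 0.5242, -0.3   ,  0.2943]), 'tool_rot': array([-0.e+00,  1.e+00,  4.e-04, -4.e-04]), 'ft_force': array([-0.1518,  0.4673, -3.1452]), 'grip_width': np.float64(0.0634)}
9056 [0.12909588 0.13123932 0.15083563]
2419 ((0.5237327814102173, -0.30054962635040283), 0.03260503709316254) [ 0.54591927 -0.2690066   0.16339826] [ 0.49124967 -0.33199525  0.14200074]
```

View pics/w4.png

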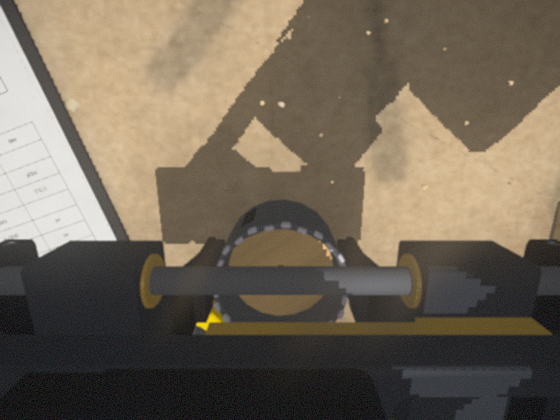

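The saw hangs straight, centred at about (282,262) between the fingers, with the plug inside. Next I'll carry it over the dowel.

Emit:
move_arm(commands=[[[-0.1,0.7,0,0,0,0],[-0.25,1.9,0,0,0,0],[-0.4,3.2,0,0,0,0],[-0.6,4.5,0,0,0,0],[-0.8,5.8,0,0,0,0],[-0.95,7,0,0,0,0],[-1.05,7.9,0,0,0,0],[-1.12,8.4,0,0,0,0],[-1.12,8.5,0,0,0,0],[-1.12,8.5,0,0,0,0],[-1.12,8.5,0,0,0,0],[-1.12,8.5,0,0,0,0]]])

```text
time: 7.92
position: [0.5693, 0.0385, 0.2948]
tool_rot: [0.001, 1.0, -0.0, -0.0]
ft_force: [-0.5, -0.9, -3.5]
grip_width: 0.0635
grip_force: 59.9
```

Emit:
move_arm(commands=[[[0,0,0,0,0,0],[0,0,0,0,0,0]]])

```text
time: 8.18
position: [0.5693, 0.0394, 0.2948]
tool_rot: [0.0, 1.0, -0.0, 0.0]
ft_force: [0.2, -0.1, -3.2]
grip_width: 0.0642
grip_force: 59.9
```

Emit:
move_arm(commands=[[[0,0,0.3,0,0,0],[0,0,0.6,0,0,0],[0,0,0.85,0,0,0],[0,0,0.95,0,0,0],[0,0,0.95,0,0,0]]])

```text
time: 8.8
position: [0.5692, 0.0397, 0.2562]
tool_rot: [-0.0, 1.0, 0.0, -0.0]
ft_force: [0.3, 0.6, -2.9]
grip_width: 0.0635
grip_force: 59.9
```

```bash
python3 - <<'E'
from h import *
print(get_obs()["position"].round(4))
for n in("top","scene"):
    c=camera(n);P=pts(c);cv2.imwrite(f"pics/{n}1.png",c["pixels"]);np.savez(f"{n}1.npz",**c)
im=cv2.resize(c["pixels"][150:250,210:310],None,fx=6,fy=6,interpolation=cv2.INTER_CUBIC);cv2.imwrite("pics/crop1.png",im)
E
```

```text
[0.5692 0.0397 0.2562]
```

View pics/crop1.png

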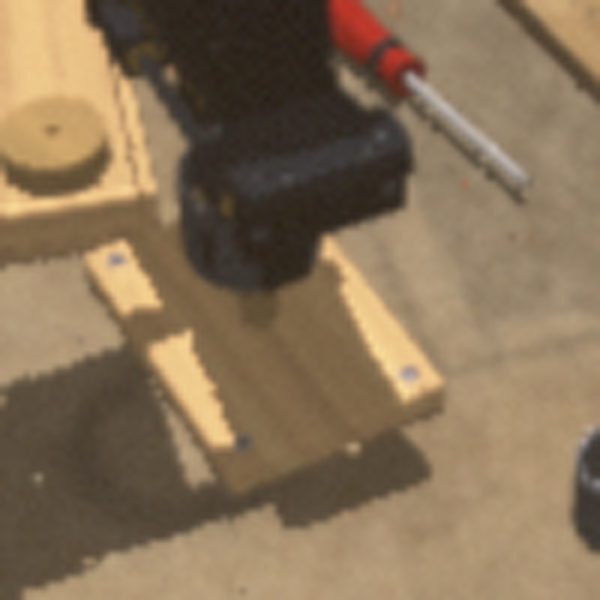

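In the crop the dowel at (258,310) sits under the middle of the saw's bottom edge at (253,285), so the alignment looks right. I'll lower slowly and watch the force.

Emit:
move_arm(commands=[[[0,0,0.06,0,0,0],[0,0,0.12,0,0,0],[0,0,0.17,0,0,0],[0,0,0.2,0,0,0],[0,0,0.23,0,0,0],[0,0,0.25,0,0,0],[0,0,0.25,0,0,0]]])

```text
time: 9.78
position: [0.5692, 0.0396, 0.2467]
tool_rot: [-0.0, 1.0, -0.0, -0.0]
ft_force: [0.2, -0.2, -2.3]
grip_width: 0.0634
grip_force: 59.9
```

Emit:
move_arm(commands=[[[0,0,0.03,0,0,0],[0,0,0.06,0,0,0],[0,0,0.09,0,0,0],[0,0,0.12,0,0,0],[0,0,0.15,0,0,0],[0,0,0.18,0,0,0],[0,0,0.21,0,0,0],[0,0,0.24,0,0,0]]])

```text
time: 10.78
position: [0.5696, 0.0396, 0.2387]
tool_rot: [-0.0, 1.0, -0.0, 0.001]
ft_force: [-2.4, -0.6, 7.0]
grip_width: 0.0635
grip_force: 59.9
```

Emit:
move_arm(commands=[[[0,0,0.04,0,0,0],[0,0,0.08,0,0,0],[0,0,0.12,0,0,0],[0,0,0.16,0,0,0],[0,0,0.2,0,0,0],[0,0,0.24,0,0,0],[0,0,0.28,0,0,0],[0,0,0.32,0,0,0],[0,0,0.36,0,0,0],[0,0,0.4,0,0,0]]])

```text
time: 12.02
position: [0.5693, 0.0397, 0.2208]
tool_rot: [-0.0, 1.0, 0.0, -0.0]
ft_force: [0.9, 0.6, -2.9]
grip_width: 0.0638
grip_force: 59.9
```

Force has dropped back, so the plug is loose. About 12 mm remain to home.

Emit:
move_arm(commands=[[[0,0,0.05,0,0,0],[0,0,0.1,0,0,0],[0,0,0.15,0,0,0],[0,0,0.2,0,0,0],[0,0,0.23,0,0,0],[0,0,0.26,0,0,0],[0,0,0.28,0,0,0],[0,0,0.3,0,0,0],[0,0,0.32,0,0,0],[0,0,0.33,0,0,0]]])

```text
time: 13.28
position: [0.5692, 0.0397, 0.2091]
tool_rot: [-0.0, 1.0, -0.0, 0.0]
ft_force: [-2.2, 1.3, 7.3]
grip_width: 0.0637
grip_force: 59.9
```

Emit:
move_arm(commands=[[[0,0,0.02,0,0,0],[0,0,0.04,0,0,0],[0,0,0.04,0,0,0]]])

```text
time: 13.65
position: [0.5691, 0.0397, 0.209]
tool_rot: [-0.0, 1.0, -0.0, 0.0]
ft_force: [-4.3, 0.4, 15.9]
grip_width: 0.0635
grip_force: 60.0
```

Stiff contact at the expected height, so the saw is home. I'll release and rise.

Emit:
move_arm(commands=[[[0,0,-0.07,0,0,0],[0,0,-0.07,0,0,0],[0,0,-0.07,0,0,0],[0,0,-0.07,0,0,0],[0,0,-0.07,0,0,0],[0,0,-0.07,0,0,0]]], claw=-1)

```text
time: 14.4
position: [0.5692, 0.0396, 0.209]
tool_rot: [-0.0, 1.0, 0.0, -0.0]
ft_force: [-0.0, 1.1, -0.5]
grip_width: 0.0869
grip_force: 0.0
```

Emit:
move_arm(commands=[[[0,0,-0.4,0,0,0],[0,0,-1,0,0,0],[0,0,-1.9,0,0,0],[0,0,-2.6,0,0,0],[0,0,-2.8,0,0,0],[0,0,-2.8,0,0,0],[0,0,-2.8,0,0,0]]])

```text
time: 15.28
position: [0.5688, 0.0397, 0.3201]
tool_rot: [-0.0, 1.0, 0.0, -0.001]
ft_force: [-0.1, -0.4, 1.0]
grip_width: 0.0872
grip_force: 0.0
```

```bash
cat > p.py <<'E'
from h import *
o=get_obs();print({k:np.round(o[k],4) for k in ("time","q","position","tool_rot","ft_force","grip_width")})
c=camera("wrist");P=pts(c);cv2.imwrite("pics/w5.png",c["pixels"])
b=(abs(P[...,0]-.569)<.045)&(abs(P[...,1]-.0395)<.045)
z=P[b][:,2];h,e=np.histogram(z,np.arange(.01,.12,.004));print([(round(a,3),n) for a,n in zip(e,h) if n])
q=P[b&(P[...,2]>.072)&(P[...,2]<.085)];print("plug",len(q),cv2.minEnclosingCircle(q[:,:2].astype(np.float32)),np.median(q,0).round(4))
A=np.c_[q[:,:2],np.ones(len(q))];print("tilt",np.linalg.lstsq(A,q[:,2],rcond=None)[0])
q=P[b&(P[...,2]>.058)&(P[...,2]<.068)];print("rim",len(q),cv2.minEnclosingCircle(q[:,:2].astype(np.float32)),np.median(q,0).round(4))
E
python3 p.py
```

```text
{'time': np.float64(15.275), 'q': array([-0.1263,  0.5664,  1.6507,  0.    ,  0.9268, -1.6972]), 'position': array([0.5688, 0.0397, 0.3201]), 'tool_rot': array([-1.0e-04,  1.0e+00,  1.0e-04, -1.1e-03]), 'ft_force': array([-0.0888, -0.3585,  1.0247]), 'grip_width': np.float64(0.0872)}
[(np.float64(0.014), np.int64(394)), (np.float64(0.018), np.int64(3323)), (np.float64(0.022), np.int64(168)), (np.float64(0.026), np.int64(36)), (np.float64(0.03), np.int64(32)), (np.float64(0.034), np.int64(44)), (np.float64(0.038), np.int64(50)), (np.float64(0.042), np.int64(51)), (np.float64(0.046), np.int64(45)), (np.float64(0.05), np.int64(58)), (np.float64(0.054), np.int64(52)), (np.float64(0.058), np.int64(81)), (np.float64(0.062), np.int64(523)), (np.float64(0.066), np.int64(130)), (np.float64(0.07), np.int64(47)), (np.float64(0.074), np.int64(414)), (np.float64(0.078), np.int64(3374))]
plug 3808 ((0.5694819092750549, 0.039756063371896744), 0.027545267716050148) [0.5679 0.04   0.0788]
tilt [0.00867227 0.0014094  0.0737671 ]
rim 704 ((0.569027304649353, 0.0395023450255394), 0.032118357717990875) [0.5477 0.0385 0.064 ]
```

View pics/w5.png

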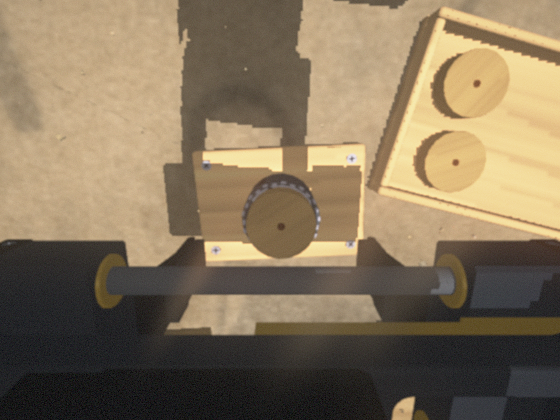

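Plug top is level at z 0.079, centred at (281,226), and proud of the saw standing home on the board. I'll descend to grip the plug above the teeth.

Emit:
move_arm(commands=[[[0,0,0.4,0,0,0],[0,0,0.9,0,0,0],[0,0,1.3,0,0,0],[0,0,1.6,0,0,0],[0,0,1.74,0,0,0],[0,0,1.74,0,0,0],[0,0,1.74,0,0,0]]])

```text
time: 16.2
position: [0.5695, 0.0397, 0.2521]
tool_rot: [-0.0, 1.0, -0.0, 0.001]
ft_force: [-0.2, -0.5, -0.1]
grip_width: 0.0868
grip_force: 0.0
```

Emit:
move_arm(commands=[[[0,0,0,0,0,0],[0,0,0,0,0,0],[0,0,0,0,0,0],[0,0,0,0,0,0],[0,0,0,0,0,0],[0,0,0,0,0,0],[0,0,0,0,0,0],[0,0,0,0,0,0]]], claw=1, squeeze=20)

```text
time: 17.2
position: [0.5693, 0.0397, 0.2516]
tool_rot: [-0.0, 1.0, 0.0, 0.0]
ft_force: [-1.0, 0.9, 0.9]
grip_width: 0.0541
grip_force: 20.0
```

Emit:
move_arm(commands=[[[0,0,-0.1,0,0,0],[0,0,-0.3,0,0,0],[0,0,-0.7,0,0,0],[0,0,-1.2,0,0,0],[0,0,-1.5,0,0,0],[0,0,-1.6,0,0,0],[0,0,-1.6,0,0,0]]])

```text
time: 18.08
position: [0.5691, 0.0397, 0.3158]
tool_rot: [-0.0, 1.0, -0.0, 0.0]
ft_force: [-0.2, -0.1, -0.5]
grip_width: 0.0544
grip_force: 20.0
```

Emit:
move_arm(commands=[[[0.1,0.5,0,0,0,0],[0.25,1.4,0,0,0,0],[0.4,2.5,0,0,0,0],[0.6,3.7,0,0,0,0],[0.8,4.9,0,0,0,0],[1,5.9,0,0,0,0],[1.1,6.5,0,0,0,0],[1.15,6.75,0,0,0,0],[1.15,6.75,0,0,0,0],[1.15,6.75,0,0,0,0],[1.15,6.75,0,0,0,0]]])

```text
time: 19.45
position: [0.5235, 0.3087, 0.3155]
tool_rot: [0.001, 1.0, -0.0, -0.0]
ft_force: [-0.7, 0.2, -0.6]
grip_width: 0.0544
grip_force: 20.0
```

```bash
python3 - <<'E'
from h import *
o=get_obs();print({k:np.round(o[k],4) for k in ("time","position","tool_rot","ft_force","grip_width")})
c=camera("wrist");cv2.imwrite("pics/w6.png",c["pixels"]);P=pts(c)
q=P[(abs(P[...,0]-.523)<.035)&(abs(P[...,1]-.31)<.026)&(P[...,2]>.14)&(P[...,2]<.18)]
print(len(q),np.median(q,0),np.linalg.lstsq(np.c_[q[:,:2],np.ones(len(q))],q[:,2],rcond=None)[0])
E
```

```text
{'time': np.float64(19.45), 'position': array([0.5235, 0.3087, 0.3155]), 'tool_rot': array([ 7.e-04,  1.e+00, -1.e-04, -1.e-04]), 'ft_force': array([-0.6602,  0.2177, -0.5796]), 'grip_width': np.float64(0.0544)}
4687 [0.51449816 0.30990112 0.14270517] [0.03319507 0.09747025 0.09601304]
```

View pics/w6.png

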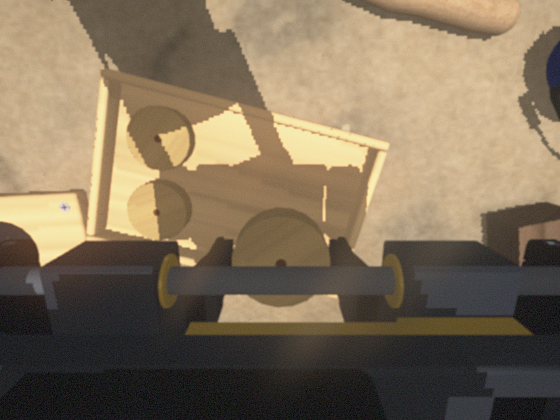

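The plug is held level at (281,257), over the tray's empty half with the blanks to the left at (160,138) and (158,210). I'll lower it.

Emit:
move_arm(commands=[[[0,0,0.3,0,0,0],[0,0,0.9,0,0,0],[0,0,1.5,0,0,0],[0,0,2,0,0,0],[0,0,2.4,0,0,0],[0,0,2.6,0,0,0],[0,0,2.7,0,0,0],[0,0,2.75,0,0,0],[0,0,2.75,0,0,0],[0,0,2.75,0,0,0]]])

```text
time: 20.75
position: [0.5233, 0.3097, 0.2061]
tool_rot: [-0.0, 1.0, 0.0, 0.0]
ft_force: [-0.5, 0.8, -0.6]
grip_width: 0.0546
grip_force: 20.0
```

Emit:
move_arm(commands=[[[0,0,0.02,0,0,0],[0,0,0.04,0,0,0],[0,0,0.05,0,0,0],[0,0,0.06,0,0,0],[0,0,0.07,0,0,0],[0,0,0.07,0,0,0]]])

```text
time: 21.5
position: [0.5232, 0.3096, 0.2027]
tool_rot: [-0.0, 1.0, -0.0, -0.0]
ft_force: [0.9, 0.6, -0.1]
grip_width: 0.0544
grip_force: 20.0
```

Emit:
move_arm(commands=[[[0,0,0.01,0,0,0],[0,0,0.02,0,0,0],[0,0,0.03,0,0,0],[0,0,0.04,0,0,0],[0,0,0.05,0,0,0],[0,0,0.05,0,0,0]]])

```text
time: 22.25
position: [0.5231, 0.3096, 0.2016]
tool_rot: [-0.0, 1.0, -0.0, 0.0]
ft_force: [-1.6, -0.2, 6.6]
grip_width: 0.054
grip_force: 20.0
```

Floor contact at the expected height, so I'll open and rise.

Emit:
move_arm(commands=[[[0,0,-0.02,0,0,0],[0,0,-0.02,0,0,0],[0,0,-0.02,0,0,0],[0,0,-0.02,0,0,0],[0,0,-0.02,0,0,0]]], claw=-0.65)

```text
time: 22.88
position: [0.5232, 0.3096, 0.2014]
tool_rot: [-0.0, 1.0, -0.0, -0.0]
ft_force: [-0.6, 0.3, -0.0]
grip_width: 0.0719
grip_force: 0.0
```

Emit:
move_arm(commands=[[[0,0,-0.3,0,0,0],[0,0,-0.8,0,0,0],[0,0,-1.6,0,0,0],[0,0,-2.6,0,0,0],[0,0,-3.3,0,0,0],[0,0,-3.6,0,0,0],[0,0,-3.6,0,0,0]]])

```text
time: 23.75
position: [0.5232, 0.3097, 0.3464]
tool_rot: [-0.0, 1.0, 0.0, 0.001]
ft_force: [-0.2, 0.2, 0.4]
grip_width: 0.0715
grip_force: 0.0
```

```bash
python3 - <<'E'
from h import *
o=get_obs();print({k:np.round(o[k],4) for k in ("time","position","ft_force","grip_width")})
c=camera("wrist");P=pts(c);s=camera("scene")
q=P[(abs(P[...,0]-.523)<.04)&(abs(P[...,1]-.31)<.04)&(P[...,2]>.022)&(P[...,2]<.036)]
print(len(q),np.median(q,0),cv2.minEnclosingCircle(q[:,:2].astype(np.float32)),np.linalg.lstsq(np.c_[q[:,:2],np.ones(len(q))],q[:,2],rcond=None)[0])
cv2.imwrite("pics/f.png",np.hstack([cv2.resize(c["pixels"],(400,300)),cv2.resize(s["pixels"][110:290,160:400],(400,300))]))
E
```

```text
{'time': np.float64(23.75), 'position': array([0.5232, 0.3097, 0.3464]), 'ft_force': array([-0.1788,  0.1884,  0.4405]), 'grip_width': np.float64(0.0715)}
2242 [0.52211824 0.30923706 0.02880651] ((0.5232337713241577, 0.30922961235046387), 0.027569951489567757) [ 0.00789123 -0.0007138   0.02484828]
```

View pics/f.png

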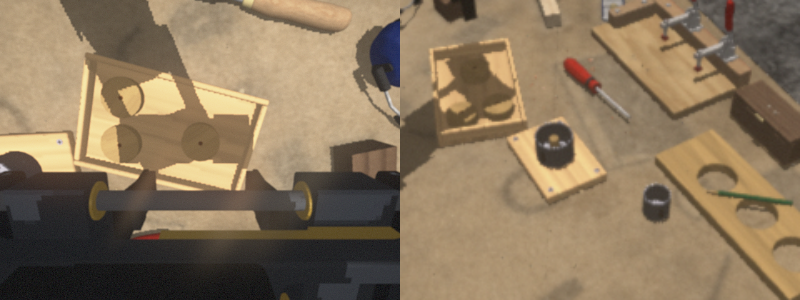

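The plug lies flat at (200,143) in the left view, beside the two blanks. In the right view the saw stands home on the board at (555,145), with nothing else disturbed.

```bash
python3 -c "
from rig import *
print(hand_in())"
```

```text
the job is handed in; nothing more can be done
None
```

The job is handed in: the saw stands home on the board, the plug lies flat in the tray beside the two blanks, and nothing else looked disturbed in the last pictures (about 24 s on the robot's clock).

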